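Set the lens tester's filter lever to the third click, then light the lamp

ROBOT

A 6-joint arm with a two-finger parallel gripper is mounted at the origin on the work surface. World frame = base frame: x ahead of the robot, y to its left, z up, the work surface at z = 0. Lengths are in m, angles in rad, forces in N, time in s.
With the tool pointing down it reaches from about 0.3 to 0.775 m from the base axis. Payload 14.6 kg.
Tool frame: the origin (TCP) lies midway between the tips of the shut fingers; the grasp point (between the pads) lies 19 mm behind it (ctrl.hold_point_z is the distance from the TCP to the grasp point, in m); z points along the fingers, x is the direction in which the jaws open and shut, and the axes are right-handed (so a half turn about z gives the same grasp; the last joint's range is limited). The gripper opens to 94 mm and grips with 3 to 60 N. Pads are 16 mm wide; open, the fingers measure 119 mm over their backs; the gripper's body (75 mm by 177 mm) begins 78 mm behind the grasp point.
Start: joints at [1.195, 0.3, 1.521, -0, 1.321, -0.067], TCP at [0.167, 0.524, 0.205] pointing down, gripper open.
Joint ranges: [-3.03, 3.03], [-0.79, 2.21], [0.23, 2.52], [-1.04, 4.18], [0, 3.07], [-2.55, 2.55]. Speed limits (rad/s): [2.22, 2.22, 2.57, 3.14, 3.14, 3.14].

INTERFACE

Orientations are given as [roll, pitch, yaw] about the fixed x, y, z axes, in that order (R = Rz(yaw) Ry(pitch) Rx(roll)).
In Python, from station import ctrl, viewer, ticket, nets gives the robot as it stands.
- The arm moves only by the tool carry_out, never from a script. Its argument "commands" is one flat list of numbers, 7 for each row, row after row: the closure, from -1 (fully open) to 1 (shut), so that 0 is half open, then the shift along the world's x, y, z in cm, then the turn, a rotation vector about the world's x, y, z in rad. In form: [gripper, tx, ty, tz, ax, ay, az, gripper, tx, ty, tz, ax, ay, az, ...]. A call has 1 to 12 rows; each row is the pose to reach, as a shift and turn from the pose measured when the call began; what a row does not reach only later rows make up. A row lasts 1/12 s, in which the tool goes at most 41.7 mm and 7.16 degrees, less where a joint would pass 70% of its speed; a pose out of reach is approached as far as the arm can. A call with a gripper value outside its range is refused whole. The fingers move at their own pace and stop on an object; "force" is the grip in N (left out, the last holds). Time passes only in rows, so rows that repeat a pose let the fingers close. It gives the time, the measured TCP pose, the force and the opening at its end, in the units of the state.
- ctrl.get_obs(): the state, without advancing time (a new reading comes with each control period).
- viewer.camera(name): name is "side" or "top" or "wrist"; returns (picture, depth): 384x512x3 uint8, blue, green, red; 384x512 float32, m along the optical axis (not along the pixel's ray), 0 where there is no reading.
- viewer.camera_info(name): a dict with "fx", "fy", "cx", "cy" (pixels), "D" ([k1, k2, p1, p2, k3] as OpenCV has them; the pictures are not rectified), "R" (3x3) and "t" (3): a world point X has camera coordinates R X + t. Camera axes: x right, y down, z forward; pixel columns grow to the right and rows downward; lengths in m; the calibration is good to about 2 mm. A picture is of the moment at which its call begins: read the wrist's pose just before it. camera_info takes no time and is no camera call; for the wrist camera it gives the pose at the moment of the call.
- ticket.hand_in(): hands the job in, once; it reports no verdict.
Trained networks look in the newest picture that a camera, given by its name, has taken for a name from the list of things; names that differ only in an ending like _2 or _b are one class to them, and where a whole thing is asked for, a point or a joint stands for the part that bears it (a point fixed in the world has none). Each returns a list of dicts, best first, with "confidence" (0 to 1); they miss things now and then, are a little off and sometimes report something else, mostly with a low value. They report only what shows in the picture. A call takes as long as a camera call. They do not tell look-alikes from the thing itself.
- nets.silhouettes(camera, thing): "region" (384x512 bool, what is visible of it) and "extent" ([left, top, right, bottom] in pixels, round what is visible of it).
The state is a dict: "time_s": time; "qpos": joint angles; "joint_vel": joint speeds; "tau": joint torques, N m; "ee_pos": TCP position; "eef_rot": TCP orientation; "force": force on the tool from outside, world axes, zero at the start; "moment": the same for the moment, N m; "grip_width": finger opening in m.
Only numpy, scipy, OpenCV 4.12 (cv2) and the standard library are available. Lean on these libraries where they do the work, as an engineer would, in place of code of your own. Each camera call takes 0.05 s, during which the arm holds its last target. There are 200 camera calls.

TASK

On the lens tester, push the filter lever with a closed fingertip away from its end stop, gently, and count the clicks: leave it seated in the third click and never let it run past that one. Then press the push button on the lamp box fully down and let it come up again. Nothing is to be pinched or lifted, and the lenses, tin and jar stay where they stand.

Things in the scene. Friction and masses are not known exactly. Their poses are not given: they have to be found in the camera images.
- changer: Lens tester, fixed: dark steel housing 100 (x) x 190 (y) x 50 mm high, aluminium top plate, straight slot along own y at own x = -20 mm. Origin: centre of its underside, on the bench. Behind it, centred at own x = 90 mm, stands a black round lens seat, 76 mm wide at its foot, top 116 mm above the bench.
- filter_lever_top (a point): Centre of the top face of the filter lever: an upright black blade standing 46 mm above the housing's top plate (top about 96 mm above the bench), 12 mm thick along the slot, 24 mm wide across it. It starts 36 mm from the slot's middle towards the tester's own -y and is pushed along own +y. Axes as the tester's.
- filter_lever (a joint): Lever travel, m, growing along the tester's own +y: 0 at the end stop where it starts, 0.072 at the other end. Sprung clicks at 0.018, 0.036, 0.054 (third), 0.072; the start is a detent too. The push needed peaks at 4 to 7 N 4 to 5 mm past a detent and falls to nothing at 9 mm; from 10 mm on the lever jumps ahead by itself and seats within 1 mm. Left before 8 mm it springs back.
- lamp_box: Grey lamp control box fixed to the bench, 100 (x) x 75 (y) x 35 mm high, with one push button on top. Origin: centre of its underside. The button's axis is at own x = -12 mm, y = 0.
- lamp_button_top (a point): Centre of the top of the round grey push button, 28 mm across, in a black collar on top of the lamp box; the point moves down with the button.
- lamp_button (a joint): How far the push button is down, m: 0 up, 0.006 fully down. A spring lifts it; fully down takes about 4 N.
- lens_a: Loose black lens barrel, round, 48 mm across, 40 mm high, standing on the bench in front (robot's side) of the tester. Origin: centre of its underside.
- lens_b: Loose black lens barrel, 48 mm across, 40 mm high, standing beyond the tester's +y end. Origin: centre of its underside.
- lens_c: Loose black lens barrel, 52 mm across, 44 mm high, standing at the back of the bench. Origin: centre of its underside.
- lens_d: Loose black lens barrel, 44 mm across, 36 mm high, standing next to the lamp box. Origin: centre of its underside.
- capped_tin: Loose black round tin, 56 mm across, 55 mm high, standing on the bench far to the left. Origin: centre of its underside.
- jar: Loose white jar with a black cap, 64 mm across, 75 mm high, standing on the bench far to the right. Origin: centre of its underside.
Things that resemble listed ones, but are neither listed nor needed, are in the scene too. There is more than one size of the lamp_box; the one meant has the size given above.

How it is judged:
On the way, in this order (a step that is already met when the one before it is completed fails the run):
1. the filter lever is seated in the third click (value of joint filter_lever between 0.05 and 0.058 m and velocity of joint filter_lever between -0.005 and 0.005 m/s), for 0.2 s.
2. the lamp button is pressed fully down (value of joint lamp_button above 0.0045 m), for 0.05 s.
At the end, for the whole second after the job is handed in: The lever stands at rest within 4 mm of the third detent (0.054 m of travel), the lamp button has been pressed at least 4.5 mm after that and is up again, and each loose lens, tin and jar is within 15 mm of where it stood (all of step 1 and value of joint lamp_button below 0.0015 m and distance of each of lens_a, lens_b, lens_c, lens_d, capped_tin, jar from where it was at the start of the episode below 0.015 m); the robot touches nothing.
It fails at once if the lever runs past the third click (beyond 0.062 m) (value of joint filter_lever above 0.062 m).
It fails at once if the lamp button is pressed (3 mm) while the lever is not in the third click (value of joint lamp_button above 0.003 m and not (value of joint filter_lever between 0.05 and 0.058 m)).
It fails at once if the lever is pinched or forced (over 30 N) (contact force between the fingers and filter_lever_c0 above 30 N).
It fails at once if the lamp button is struck hard (over 40 N) (contact force between the arm and lamp_button above 40 N).
It fails at once if a loose lens, tin or jar is pushed 15 mm or lifted (distance of any of lens_a, lens_b, lens_c, lens_d, capped_tin, jar from where it was at the start of the episode above 0.015 m).
It also fails if it takes over 64 s, if anything falls off the work surface, if the arm or the gripper's body presses on something with over 40 N, if the wrist force passes 120 N, or if a joint passes its speed limit or range.

## Working session

There is one attempt and no reset: what is moved stays moved. The work goes in short steps, Python scripts to look and compute and a tool call to move; the robot and the scene stay as the last step left them, time stands still between calls to the robot, and variables do not carry over. Pictures are saved under pics/ and viewed, about 8 in all and at most 12, crops included, and the job is handed in when it is done.

Besides the shell and the picture viewer there is one more tool, called after "Call:" as a command line: name --argument value ..., lists and objects as JSON in quotes. carry_out: Moves the arm, as the interface text tells. Its arguments: {"type":"object","properties":{"commands":{"type":"array","items":{"type":"number"}},"force":{"type":"number"}},"required":["commands"]}

```bash
mkdir -p pics; cat > h.py <<'E'
import numpy as np, cv2
from station import ctrl, viewer, ticket, nets
def world(cam,uv,depth,info=None):
    i=info or viewer.camera_info(cam); uv=np.asarray(uv,float).reshape(-1,2)
    K=np.array([[i['fx'],0,i['cx']],[0,i['fy'],i['cy']],[0,0,1]])
    n=cv2.undistortPoints(uv.reshape(-1,1,2),K,np.array(i['D'],float)).reshape(-1,2)
    z=np.asarray(depth,float).reshape(-1,1)
    return (np.c_[n,np.ones(len(n))]*z-np.array(i['t']))@np.array(i['R'])
def cloud(cam,d):
    v,u=np.mgrid[0:d.shape[0],0:d.shape[1]]
    return world(cam,np.c_[u.ravel(),v.ravel()],d.ravel()).reshape(*d.shape,3)
E
python3 - <<'E'
from h import *
o=ctrl.get_obs(); print(o)
for c in('top','side'):
    p,d=viewer.camera(c); cv2.imwrite(f'pics/{c}0.png',p); np.save(f'{c}0.npy',cloud(c,d)); np.save(f'{c}d0.npy',d)
    for n in('filter_lever_top','changer','lamp_box','lamp_button_top'):
        for r in nets.silhouettes(c,n):
            m=r['region']; P=np.load(f'{c}0.npy')[m&(d>0)]
            print(c,n,round(r['confidence'],2),r['extent'],np.round(np.median(P,0),3) if len(P) else None)
E
```

```text
{'time_s': 0.0, 'qpos': array([ 1.19536300e+00,  3.00460960e-01,  1.52156455e+00, -5.40344363e-06,
        1.32071780e+00, -6.65735082e-02]), 'joint_vel': array([ 0.00143916,  0.00020887, -0.00048253,  0.00123537, -0.00225002,
       -0.00082925]), 'tau': array([ 1.49821758e-04, -5.31810915e+01, -3.52748072e+01,  7.08539109e-02,
        2.44087115e-02, -1.11290767e-04]), 'ee_pos': array([0.1670793 , 0.52373421, 0.20489889]), 'eef_rot': array([-3.14152133e+00,  1.14845225e-03,  1.26193789e+00]), 'force': array([ 1.01486181, -0.09435693,  0.83224043]), 'moment': array([ 0.02917306, -0.00592871,  0.02235717]), 'grip_width': 0.09412110736866136}
top filter_lever_top 0.38 [226.5, 196.8, 233.3, 206.3] [0.571 0.082 0.076]
top changer 0.79 [188.2, 152.2, 249.0, 216.0] [0.605 0.117 0.049]
top lamp_box 0.89 [305.4, 178.1, 337.9, 216.6] [ 0.587 -0.195  0.035]
top lamp_box 0.86 [266.2, 205.4, 290.6, 230.8] [ 0.533 -0.062  0.025]
top lamp_box 0.65 [342.3, 151.3, 363.2, 175.4] [ 0.696 -0.298  0.025]
top lamp_box 0.53 [226.3, 193.0, 233.8, 208.2] [0.571 0.082 0.076]
side lamp_box 0.9 [222.5, 226.5, 252.5, 250.4] [ 0.536 -0.073  0.023]
side lamp_box 0.62 [241.8, 253.8, 290.7, 291.4] [ 0.593 -0.216  0.034]
side lamp_box 0.56 [302.2, 293.7, 337.1, 319.5] [ 0.701 -0.311  0.026]
side lamp_button_top 0.41 [310.7, 290.1, 318.8, 304.9] [ 0.695 -0.301  0.041]
```

```bash
python3 - <<'E'
import cv2,numpy as np
a=cv2.imread('pics/top0.png')[110:260,150:400]
cv2.imwrite('pics/topcrop.png',cv2.resize(a,None,fx=3.2,fy=3.2,interpolation=cv2.INTER_CUBIC))
b=cv2.imread('pics/side0.png')
cv2.imwrite('pics/side0b.png',cv2.resize(b,(800,600)))
P=np.load('top0.npy')
# housing top fit, lamp box top fit
def rect(P,roi,z0,z1):
    l,t,r,b=roi;q=P[t:b,l:r].reshape(-1,3);q=q[(q[:,2]>z0)&(q[:,2]<z1)]
    R=cv2.minAreaRect((q[:,:2]*1000).astype(np.float32));print(len(q),R,np.median(q,0));return q
rect(P,(180,140,256,225),.044,.056)
rect(P,(300,174,343,222),.030,.040)
q=rect(P,(180,140,256,225),.085,.1); print(np.round(q,3))
q=rect(P,(300,174,343,222),.043,.07); print(np.round(q[:20],3))
E
```

```text
1883 ((658.3803100585938, 111.86834716796875), (198.423828125, 232.90078735351562), 87.43940734863281) [0.59291927 0.12045854 0.04896599]
592 ((576.2946166992188, -194.9718017578125), (72.4520263671875, 130.45361328125), 76.21011352539062) [ 0.59894023 -0.19916857  0.03486394]
179 ((643.9415893554688, 98.15557861328125), (160.94403076171875, 64.88652038574219), 26.18834114074707) [0.66491348 0.10430173 0.09705975]
[[0.719 0.116 0.097]
 [0.717 0.131 0.095]
 [0.716 0.128 0.1  ]
 [0.716 0.122 0.098]
 [0.716 0.119 0.099]
 [0.716 0.116 0.1  ]
 [0.717 0.114 0.096]
 [0.716 0.11  0.099]
 [0.716 0.108 0.097]
 [0.716 0.105 0.098]
 [0.714 0.137 0.098]
 [0.713 0.134 0.099]
 [0.713 0.131 0.099]
 [0.713 0.128 0.099]
 [0.713 0.108 0.098]
 [0.713 0.105 0.098]
 [0.713 0.102 0.099]
 [0.714 0.099 0.096]
 [0.711 0.137 0.095]
 [0.71  0.102 0.098]
 [0.711 0.099 0.095]
 [0.71  0.096 0.096]
 [0.708 0.143 0.096]
 [0.708 0.14  0.098]
 [0.707 0.099 0.099]
 [0.707 0.093 0.097]
 [0.705 0.145 0.098]
 [0.705 0.143 0.097]
 [0.704 0.139 0.1  ]
 [0.704 0.096 0.099]
 [0.703 0.093 0.1  ]
 [0.702 0.145 0.097]
 [0.701 0.
[... 3002 characters left out ...]
.088 0.089]
 [0.564 0.085 0.089]
 [0.563 0.082 0.092]
 [0.564 0.079 0.089]]
160 ((580.2522583007812, -193.40525817871094), (39.36539840698242, 40.99431228637695), 86.53019714355469) [ 0.57833252 -0.1931283   0.04846633]
[[ 0.601 -0.188  0.044]
 [ 0.601 -0.191  0.044]
 [ 0.6   -0.193  0.046]
 [ 0.601 -0.197  0.043]
 [ 0.6   -0.199  0.047]
 [ 0.597 -0.184  0.048]
 [ 0.597 -0.187  0.048]
 [ 0.597 -0.19   0.047]
 [ 0.597 -0.193  0.044]
 [ 0.597 -0.196  0.046]
 [ 0.597 -0.199  0.047]
 [ 0.597 -0.202  0.045]
 [ 0.597 -0.205  0.046]
 [ 0.594 -0.181  0.045]
 [ 0.594 -0.184  0.046]
 [ 0.594 -0.187  0.046]
 [ 0.594 -0.19   0.046]
 [ 0.592 -0.191  0.055]
 [ 0.592 -0.194  0.056]
 [ 0.592 -0.197  0.056]]
```

View pics/topcrop.png

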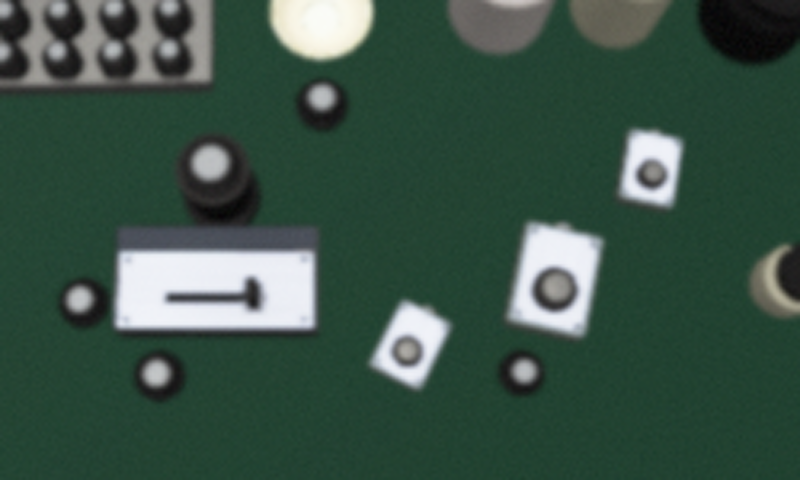

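View pics/side0b.png

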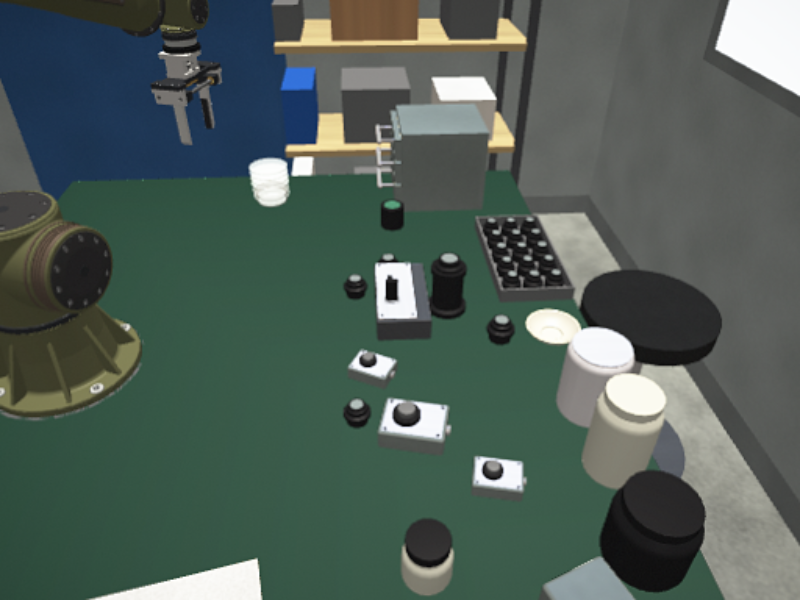

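Top picture candidates: lamp boxes at full-picture pixels (278,218) small, (323,198) large and (353,163) small. I choose the large one at (323,198), with its button at world (0.58,-0.193). The lever is the black bar at (229,202), world (0.575,0.083), at the right-hand (-y) end of its slot. The tester's yaw is about 0. Next I approach with the gripper shut, then check close up with the wrist camera.

Call:
carry_out --commands '[1,40.8,-50,2,0,0,-1.26,1,40.8,-50,2,0,0,-1.26,1,40.8,-50,2,0,0,-1.26,1,40.8,-50,2,0,0,-1.26,1,40.8,-50,2,0,0,-1.26,1,40.8,-50,2,0,0,-1.26,1,40.8,-50,2,0,0,-1.26,1,40.8,-50,2,0,0,-1.26,1,40.8,-50,2,0,0,-1.26,1,40.8,-50,2,0,0,-1.26,1,40.8,-50,2,0,0,-1.26,1,40.8,-50,2,0,0,-1.26]' --force 20

```text
time_s: 1.5
ee_pos: [0.4841, 0.1348, 0.2212]
eef_rot: [-3.141, -0.0, 0.0]
force: [1.1, 1.1, 0.6]
grip_width: 0.017
```

Call:
carry_out --commands '[1,0,0,0,0,0,0]'

```text
time_s: 1.58
ee_pos: [0.487, 0.1302, 0.2212]
eef_rot: [3.141, -0.001, -0.004]
force: [-0.6, 0.9, -0.3]
grip_width: 0.0106
```

Call:
carry_out --commands '[1,8.8,-11,-1,0,0,0,1,8.8,-11,-1,0,0,0,1,8.8,-11,-1,0,0,0,1,8.8,-11,-1,0,0,0,1,8.8,-11,-1,0,0,0,1,8.8,-11,-1,0,0,0,1,8.8,-11,-1,0,0,0]'

```text
time_s: 2.17
ee_pos: [0.5746, 0.0209, 0.2111]
eef_rot: [3.141, -0.001, -0.004]
force: [-0.4, 0.5, 0.4]
grip_width: 0.0003
```

```bash
python3 - <<'E'
from h import *
print({k:np.round(v,4) for k,v in ctrl.get_obs().items() if k in('time_s','ee_pos','eef_rot','force','grip_width')})
i=viewer.camera_info('wrist');p,d=viewer.camera('wrist')
cv2.imwrite('pics/w1.png',p);P=world('wrist',np.mgrid[0:512,0:384].transpose(2,1,0).reshape(-1,2),d.ravel(),i).reshape(384,512,3);np.save('w1.npy',P)
def rep(P,x0,x1,y0,y1,z0,z1,n,d=d):
    m=(d>0)&(P[...,0]>x0)&(P[...,0]<x1)&(P[...,1]>y0)&(P[...,1]<y1)&(P[...,2]>z0)&(P[...,2]<z1);q=P[m]
    if len(q)<10: print(n,len(q));return
    print(n,len(q),np.round(np.percentile(q,[2,50,98],axis=0),4).tolist(),cv2.minAreaRect((q[:,:2]*1000).astype(np.float32)))
for nm,Q,D in(('w',P,d),('top',np.load('top0.npy'),np.load('topd0.npy'))):
    rep(Q,.55,.60,.06,.11,.09,.102,nm+' lever',D)
    rep(Q,.5,.64,0,.24,.045,.055,nm+' plate',D)
    rep(Q,.55,.61,-.22,-.16,.051,.07,nm+' button',D)
    rep(Q,.5,.66,-.26,-.14,.03,.039,nm+' box',D)
E
```

```text
{'time_s': np.float64(2.1667), 'ee_pos': array([0.5746, 0.0209, 0.2111]), 'eef_rot': array([ 3.1411e+00, -8.0000e-04, -4.0000e-03]), 'force': array([-0.3583,  0.488 ,  0.3826]), 'grip_width': np.float64(0.0003)}
w lever 239 [[0.5628, 0.0801, 0.0956], [0.5734, 0.0853, 0.0976], [0.5851, 0.0905, 0.0991]] ((573.9622192382812, 85.28740692138672), (10.451974868774414, 22.398067474365234), 89.68546295166016)
w plate 12131 [[0.5474, 0.0324, 0.046], [0.5935, 0.1291, 0.051], [0.6381, 0.2108, 0.053]] ((591.957763671875, 121.56797790527344), (188.159423828125, 96.63118743896484), 89.8245849609375)
w button 84 [[0.5681, -0.2018, 0.0519], [0.573, -0.1877, 0.0576], [0.5775, -0.1813, 0.059]] ((572.2713623046875, -192.03347778320312), (22.116151809692383, 10.315041542053223), 89.58598327636719)
w box 32 [[0.5676, -0.2254, 0.0354], [0.5716, -0.1716, 0.0368], [0.5762, -0.1673, 0.038]] ((571.4877319335938, -196.5167236328125), (58.69440460205078, 7.744559288024902), 87.94234466552734)
top lever 33 [[0.564, 0.0787, 0.0921], [0.5746, 0.0818, 0.0954], [0.5857, 0.0874, 0.0989]] ((574.4309692382812, 83.11882781982422), (8.780763626098633, 22.731117248535156), 89.88004302978516)
top plate 1688 [[0.5479, 0.031, 0.0453], [0.5892, 0.1231, 0.0492], [0.6372, 0.2087, 0.0537]] ((573.2941284179688, 119.23100280761719), (132.88165283203125, 188.7642822265625), 0.04519210383296013)
top button 68 [[0.568, -0.2055, 0.0515], [0.5795, -0.1933, 0.0559], [0.592, -0.1816, 0.0603]] ((579.0321044921875, -193.6376953125), (24.42658805847168, 26.43596076965332), 88.15848541259766)
top box 621 [[0.5055, -0.2377, 0.0308], [0.5942, -0.1956, 0.0348], [0.6396, -0.1546, 0.0384]] ((566.8677368164062, -192.65809631347656), (72.4520263671875, 149.86695861816406), 76.21011352539062)
```

View pics/w1.png

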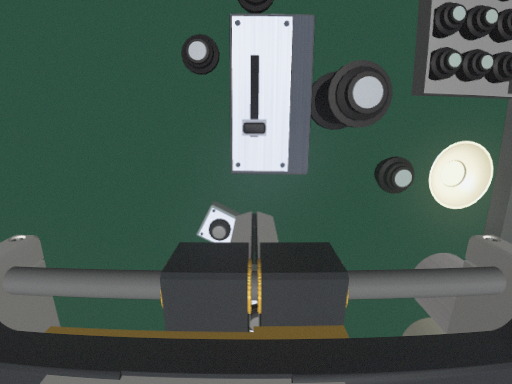

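The wrist picture shows the lever at pixel (254,127), near the slot's lower (-y) end, with the slot running up to (254,57) in +y. Measured centre is (0.574,0.084) and its -y face is at about 0.078. I descend behind it.

Call:
carry_out --commands '[1,0,2.5,-4,0,0,0,1,0,2.5,-8,0,0,0,1,0,2.5,-11,0,0,0,1,0,2.5,-13,0,0,0,1,0,2.5,-13.9,0,0,0,1,0,2.5,-13.9,0,0,0,1,0,2.5,-13.9,0,0,0,1,0,2.5,-13.9,0,0,0]'

```text
time_s: 2.88
ee_pos: [0.5754, 0.0464, 0.0743]
eef_rot: [3.141, -0.004, -0.003]
force: [-0.5, 0.7, 0.1]
grip_width: 0.0005
```

Call:
carry_out --commands '[1,0,0.5,0,0,0,0,1,0,1,0,0,0,0,1,0,1.4,0,0,0,0,1,0,1.6,0,0,0,0,1,0,1.6,0,0,0,0,1,0,1.6,0,0,0,0]'

```text
time_s: 3.38
ee_pos: [0.5754, 0.0626, 0.0744]
eef_rot: [3.141, -0.004, -0.003]
force: [0.4, 0.8, 0.4]
grip_width: 0.0006
```

Call:
carry_out --commands '[1,0,0.2,0,0,0,0,1,0,0.4,0,0,0,0,1,0,0.6,0,0,0,0,1,0,0.6,0,0,0,0]'

```text
time_s: 3.72
ee_pos: [0.5754, 0.0689, 0.0744]
eef_rot: [3.141, -0.004, -0.002]
force: [-0.6, -0.4, 0.1]
grip_width: 0.0002
```

Call:
carry_out --commands '[1,0,0.1,0,0,0,0,1,0,0.2,0,0,0,0,1,0,0.2,0,0,0,0]'

```text
time_s: 3.97
ee_pos: [0.5754, 0.0709, 0.0743]
eef_rot: [3.141, -0.004, -0.002]
force: [0.1, -2.6, 0.1]
grip_width: 0.0006
```

Call:
carry_out --commands '[1,0,0.1,0,0,0,0,1,0,0.2,0,0,0,0,1,0,0.2,0,0,0,0]'

```text
time_s: 4.22
ee_pos: [0.5754, 0.0726, 0.0743]
eef_rot: [3.14, -0.004, -0.003]
force: [0.5, -5.1, 0.4]
grip_width: 0.0007
```

Call:
carry_out --commands '[1,0,0.1,0,0,0,0,1,0,0.2,0,0,0,0,1,0,0.2,0,0,0,0]'

```text
time_s: 4.47
ee_pos: [0.5755, 0.0744, 0.0743]
eef_rot: [3.14, -0.004, -0.003]
force: [0.6, -4.5, 0.3]
grip_width: 0.0006
```

Call:
carry_out --commands '[1,0,0.1,0,0,0,0,1,0,0.2,0,0,0,0,1,0,0.2,0,0,0,0]'

```text
time_s: 4.72
ee_pos: [0.5755, 0.0763, 0.0743]
eef_rot: [3.14, -0.004, -0.003]
force: [-0.1, -3.5, 0.9]
grip_width: 0.0007
```

Call:
carry_out --commands '[1,0,0.1,0,0,0,0,1,0,0.15,0,0,0,0,1,0,0.15,0,0,0,0]'

```text
time_s: 4.97
ee_pos: [0.5755, 0.0782, 0.0743]
eef_rot: [3.14, -0.004, -0.003]
force: [-0.2, -1.9, -0.1]
grip_width: 0.0003
```

Call:
carry_out --commands '[1,0,0.1,0,0,0,0,1,0,0.15,0,0,0,0,1,0,0.15,0,0,0,0]'

```text
time_s: 5.22
ee_pos: [0.5754, 0.08, 0.0743]
eef_rot: [3.141, -0.004, -0.002]
force: [-0.0, -0.8, 0.1]
grip_width: 0.0003
```

```bash
cat > lev.py <<'E'
from h import *
o=ctrl.get_obs();print(o['time_s'],o['ee_pos'].round(4),o['force'].round(2))
p,d=viewer.camera('top');P=cloud('top',d)
m=(d>0)&(P[...,0]>.55)&(P[...,0]<.61)&(P[...,1]>.05)&(P[...,1]<.2)&(P[...,2]>.07)&(P[...,2]<.103)
q=P[m]; print(len(q),np.percentile(q,[2,50,98],axis=0).round(4).tolist() if len(q)else'')
i=viewer.camera_info('wrist');p,d=viewer.camera('wrist')
cv2.imwrite('pics/wl.png',p)
Q=world('wrist',np.mgrid[0:512,0:384].transpose(2,1,0).reshape(-1,2),d.ravel(),i).reshape(384,512,3)
m=(d>0)&(Q[...,0]>.56)&(Q[...,0]<.59)&(Q[...,1]>o['ee_pos'][1]+.004)&(Q[...,1]<.2)&(Q[...,2]>.07)&(Q[...,2]<.103)
q=Q[m]; print(len(q),np.percentile(q,[2,50,98],axis=0).round(4).tolist() if len(q)else'')
E
python3 lev.py
```

```text
5.2167 [0.5754 0.08   0.0743] [-0.04 -0.84  0.11]
0 
1513 [[0.563, 0.0884, 0.0726], [0.5742, 0.1029, 0.0963], [0.5857, 0.1099, 0.1023]]
```

The lever jumped to click 1 (far edge 0.0905 → ~0.109). On to the second: contact expected near y=0.087, peak near 0.091, release near 0.097.

Call:
carry_out --commands '[1,0,0.2,0,0,0,0,1,0,0.4,0,0,0,0,1,0,0.6,0,0,0,0,1,0,0.6,0,0,0,0]'

```text
time_s: 5.65
ee_pos: [0.5754, 0.0863, 0.0743]
eef_rot: [3.14, -0.004, -0.002]
force: [0.5, 0.4, -0.1]
grip_width: 0.0007
```

Call:
carry_out --commands '[1,0,0.1,0,0,0,0,1,0,0.2,0,0,0,0,1,0,0.3,0,0,0,0,1,0,0.3,0,0,0,0]'

```text
time_s: 5.98
ee_pos: [0.5754, 0.0892, 0.0743]
eef_rot: [3.14, -0.004, -0.002]
force: [-0.5, -2.4, 0.6]
grip_width: 0.0004
```

Call:
carry_out --commands '[1,0,0.1,0,0,0,0,1,0,0.2,0,0,0,0,1,0,0.3,0,0,0,0,1,0,0.3,0,0,0,0]'

```text
time_s: 6.32
ee_pos: [0.5755, 0.092, 0.0744]
eef_rot: [3.14, -0.004, -0.002]
force: [0.2, -4.2, -0.1]
grip_width: 0.0004
```

Call:
carry_out --commands '[1,0,0.1,0,0,0,0,1,0,0.2,0,0,0,0,1,0,0.3,0,0,0,0,1,0,0.3,0,0,0,0]'

```text
time_s: 6.65
ee_pos: [0.5755, 0.095, 0.0744]
eef_rot: [3.139, -0.004, -0.002]
force: [0.1, -3.8, -0.3]
grip_width: 0.0003
```

Call:
carry_out --commands '[1,0,0.1,0,0,0,0,1,0,0.2,0,0,0,0,1,0,0.25,0,0,0,0,1,0,0.25,0,0,0,0]'

```text
time_s: 6.98
ee_pos: [0.5755, 0.0979, 0.0743]
eef_rot: [3.14, -0.004, -0.002]
force: [-0.7, 0.3, -0.7]
grip_width: 0.0003
```

```bash
sed -i 's/&(Q\[...,2\]>.07)/\&(Q[...,2]>.093)/' lev.py; python3 lev.py
```

```text
6.9833 [0.5755 0.0979 0.0743] [-0.69  0.26 -0.7 ]
0 
950 [[0.5631, 0.1065, 0.0936], [0.5742, 0.121, 0.0974], [0.5857, 0.1277, 0.1019]]
```

Click 2 done (far edge +17.8 mm). Third click: contact near 0.105, release near 0.115.

Call:
carry_out --commands '[1,0,0.2,0,0,0,0,1,0,0.4,0,0,0,0,1,0,0.6,0,0,0,0,1,0,0.6,0,0,0,0]'

```text
time_s: 7.42
ee_pos: [0.5755, 0.1041, 0.0744]
eef_rot: [3.14, -0.004, -0.002]
force: [-0.2, -1.1, 0.6]
grip_width: 0.0006
```

Call:
carry_out --commands '[1,0,0.1,0,0,0,0,1,0,0.2,0,0,0,0,1,0,0.3,0,0,0,0,1,0,0.3,0,0,0,0]'

```text
time_s: 7.75
ee_pos: [0.5755, 0.1071, 0.0743]
eef_rot: [3.139, -0.004, -0.002]
force: [-0.3, -2.5, -0.7]
grip_width: 0.0006
```

Call:
carry_out --commands '[1,0,0.1,0,0,0,0,1,0,0.2,0,0,0,0,1,0,0.3,0,0,0,0,1,0,0.3,0,0,0,0]'

```text
time_s: 8.08
ee_pos: [0.5755, 0.1099, 0.0743]
eef_rot: [3.139, -0.004, -0.002]
force: [0.0, -3.6, -0.4]
grip_width: 0.0005
```

Call:
carry_out --commands '[1,0,0.1,0,0,0,0,1,0,0.2,0,0,0,0,1,0,0.3,0,0,0,0,1,0,0.3,0,0,0,0]'

```text
time_s: 8.42
ee_pos: [0.5756, 0.1128, 0.0744]
eef_rot: [3.139, -0.004, -0.002]
force: [0.3, -3.6, 1.0]
grip_width: 0.0005
```

Call:
carry_out --commands '[1,0,0.1,0,0,0,0,1,0,0.2,0,0,0,0,1,0,0.25,0,0,0,0,1,0,0.25,0,0,0,0]'

```text
time_s: 8.75
ee_pos: [0.5755, 0.1158, 0.0743]
eef_rot: [3.139, -0.004, -0.002]
force: [-0.2, 0.2, 0.6]
grip_width: 0.0003
```

```bash
python3 lev.py
```

```text
8.75 [0.5755 0.1158 0.0743] [-0.16  0.18  0.56]
0 
970 [[0.5633, 0.1243, 0.0934], [0.5745, 0.1389, 0.0973], [0.5859, 0.1457, 0.1022]]
```

Click 3 is seated (far edge +18.0 mm, force zero). I back off, rise and move beyond the lamp box so the wrist camera can see the button.

Call:
carry_out --commands '[1,0,-1,0,0,0,0,1,0,-3,0,0,0,0,1,0,-3,4,0,0,0,1,0,-4,8,0,0,0,1,0,-6,12,0,0,0,1,0,-10,13,0,0,0,1,0,-14,13,0,0,0,1,0,-18,13,0,0,0,1,0,-22,13,0,0,0,1,0,-26,13,0,0,0,1,0,-30,13,0,0,0,1,0,-34,13,0,0,0]'

```text
time_s: 9.85
ee_pos: [0.5748, -0.227, 0.2045]
eef_rot: [3.139, -0.004, -0.002]
force: [1.0, 0.5, 1.2]
grip_width: 0.0005
```

Call:
carry_out --commands '[1,0,-4,0,0,0,0,1,0,-6,0,0,0,0,1,0,-6,0,0,0,0,1,0,-6,0,0,0,0]'

```text
time_s: 10.18
ee_pos: [0.5741, -0.2882, 0.204]
eef_rot: [3.14, -0.004, -0.004]
force: [0.1, -0.0, -0.3]
grip_width: 0.0005
```

```bash
python3 - <<'E'
from h import *
o=ctrl.get_obs();print(o['time_s'],o['ee_pos'].round(4),o['force'].round(2))
i=viewer.camera_info('wrist');p,d=viewer.camera('wrist');cv2.imwrite('pics/w2.png',p)
Q=world('wrist',np.mgrid[0:512,0:384].transpose(2,1,0).reshape(-1,2),d.ravel(),i).reshape(384,512,3)
tp,td=viewer.camera('top')
for nm,P,D in(('w',Q,d),('top',cloud('top',td),td)):
  for n,b in dict(lever=(.55,.6,.06,.2,.09,.102),button=(.55,.61,-.225,-.16,.051,.066),collar=(.55,.61,-.225,-.16,.042,.05),box=(.5,.66,-.26,-.14,.03,.039)).items():
    m=(D>0)&(P[...,0]>b[0])&(P[...,0]<b[1])&(P[...,1]>b[2])&(P[...,1]<b[3])&(P[...,2]>b[4])&(P[...,2]<b[5]);q=P[m]
    if len(q)>9: print(nm,n,len(q),np.percentile(q,[2,50,98],axis=0).round(4).tolist(),cv2.minAreaRect((q[:,:2]*1000).astype(np.float32)))
E
```

```text
10.1833 [ 0.5741 -0.2882  0.204 ] [ 0.07 -0.01 -0.28]
w button 467 [[0.5665, -0.2074, 0.0557], [0.5791, -0.1951, 0.0582], [0.5908, -0.1828, 0.0599]] ((578.6447143554688, -195.07919311523438), (26.90081787109375, 26.707275390625), 88.98016357421875)
w collar 597 [[0.5602, -0.2153, 0.0465], [0.5794, -0.1956, 0.0483], [0.5994, -0.1748, 0.0497]] ((579.9702758789062, -195.07911682128906), (42.76641845703125, 41.744667053222656), 89.71984100341797)
w box 4262 [[0.5042, -0.2387, 0.0325], [0.5954, -0.1948, 0.0367], [0.6403, -0.1545, 0.0385]] ((567.1902465820312, -191.94595336914062), (75.58303833007812, 149.6535186767578), 75.57160949707031)
top lever 35 [[0.5639, 0.1324, 0.092], [0.5753, 0.138, 0.0952], [0.5867, 0.1415, 0.0991]] ((575.273193359375, 136.91180419921875), (9.146960258483887, 22.87192153930664), 89.71357727050781)
top button 66 [[0.5679, -0.2049, 0.0528], [0.5797, -0.1936, 0.0564], [0.5922, -0.1806, 0.0602]] ((579.92626953125, -193.27685546875), (24.895652770996094, 25.3371524810791), 77.99968719482422)
top collar 94 [[0.5582, -0.2131, 0.0428], [0.5751, -0.1915, 0.0462], [0.6, -0.1743, 0.0496]] ((579.0245971679688, -193.74362182617188), (39.754085540771484, 41.432151794433594), 43.72829818725586)
top box 620 [[0.5054, -0.2381, 0.0308], [0.5957, -0.1963, 0.0346], [0.6396, -0.1568, 0.0385]] ((567.5758056640625, -192.13980102539062), (72.51585388183594, 147.75906372070312), 75.34343719482422)
```

View pics/w2.png

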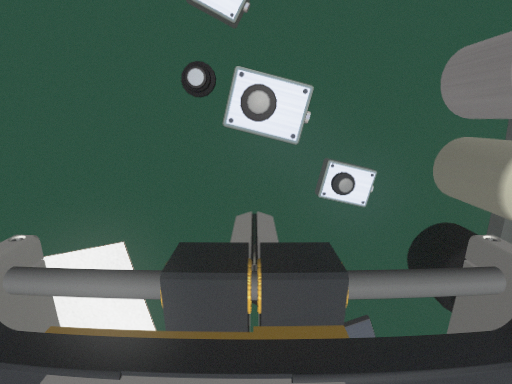

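The wrist picture shows the large box's button at pixel (258,102), with small look-alikes at (348,183) and the top edge, and lens_d at (198,78). The button is at (0.5795,-0.1945), top z≈0.058. The lever has moved 53.8 mm in the top camera, so it is in the third click. Next I go above the button and press in small steps.

Call:
carry_out --commands '[1,0.5,4,0,0,0,0,1,0.5,8,0,0,0,0,1,0.5,9.4,-2,0,0,0,1,0.5,9.4,-6,0,0,0,1,0.5,9.4,-10,0,0,0,1,0.5,9.4,-12,0,0,0,1,0.5,9.4,-12.9,0,0,0,1,0.5,9.4,-12.9,0,0,0,1,0.5,9.4,-12.9,0,0,0]'

```text
time_s: 11.03
ee_pos: [0.5803, -0.192, 0.0768]
eef_rot: [3.139, -0.006, -0.001]
force: [-0.5, -0.7, 0.6]
grip_width: 0.0006
```

Call:
carry_out --commands '[1,0,0,-0.4,0,0,0,1,0,0,-0.8,0,0,0,1,0,0,-1.2,0,0,0,1,0,0,-1.2,0,0,0,1,0,0,-1.2,0,0,0]'

```text
time_s: 11.45
ee_pos: [0.5803, -0.192, 0.0648]
eef_rot: [3.139, -0.006, -0.001]
force: [0.2, 0.1, 0.0]
grip_width: 0.0
```

Call:
carry_out --commands '[1,0,-0.2,-0.2,0,0,0,1,0,-0.2,-0.4,0,0,0,1,0,-0.2,-0.5,0,0,0,1,0,-0.2,-0.5,0,0,0]'

```text
time_s: 11.78
ee_pos: [0.5801, -0.1941, 0.0595]
eef_rot: [3.139, -0.005, -0.001]
force: [1.1, 0.1, 0.4]
grip_width: 0.0001
```

Call:
carry_out --commands '[1,0,0,-0.1,0,0,0,1,0,0,-0.2,0,0,0,1,0,0,-0.2,0,0,0]'

```text
time_s: 12.03
ee_pos: [0.5802, -0.194, 0.0574]
eef_rot: [3.139, -0.005, -0.001]
force: [0.7, 0.0, 0.3]
grip_width: 0.0005
```

Call:
carry_out --commands '[1,0,0,-0.1,0,0,0,1,0,0,-0.2,0,0,0,1,0,0,-0.2,0,0,0]'

```text
time_s: 12.28
ee_pos: [0.5802, -0.1941, 0.0554]
eef_rot: [3.139, -0.005, -0.001]
force: [-1.1, -0.4, 2.0]
grip_width: 0.0002
```

Call:
carry_out --commands '[1,0,0,-0.1,0,0,0,1,0,0,-0.15,0,0,0,1,0,0,-0.15,0,0,0]'

```text
time_s: 12.53
ee_pos: [0.5803, -0.1941, 0.0538]
eef_rot: [3.139, -0.006, -0.001]
force: [-0.7, 0.5, 2.5]
grip_width: 0.0007
```

Call:
carry_out --commands '[1,0,0,-0.1,0,0,0,1,0,0,-0.1,0,0,0]'

```text
time_s: 12.7
ee_pos: [0.5803, -0.1941, 0.0528]
eef_rot: [3.139, -0.006, -0.001]
force: [-0.0, -0.2, 3.6]
grip_width: 0.0001
```

Call:
carry_out --commands '[1,0,0,-0.1,0,0,0,1,0,0,-0.1,0,0,0]'

```text
time_s: 12.87
ee_pos: [0.5803, -0.1941, 0.0517]
eef_rot: [3.139, -0.006, -0.001]
force: [-0.8, 0.5, 4.2]
grip_width: 0.0005
```

Call:
carry_out --commands '[1,0,0,-0.05,0,0,0,1,0,0,-0.05,0,0,0]'

```text
time_s: 13.03
ee_pos: [0.5803, -0.1941, 0.0513]
eef_rot: [3.139, -0.006, -0.001]
force: [-1.7, 1.2, 4.3]
grip_width: 0.0005
```

Call:
carry_out --commands '[1,0,0,-0.05,0,0,0,1,0,0,-0.05,0,0,0]'

```text
time_s: 13.2
ee_pos: [0.5803, -0.1941, 0.0512]
eef_rot: [3.139, -0.006, -0.001]
force: [-4.2, 0.8, 7.4]
grip_width: 0.0006
```

Call:
carry_out --commands '[1,0,0,-0.05,0,0,0,1,0,0,-0.05,0,0,0]'

```text
time_s: 13.37
ee_pos: [0.5803, -0.1941, 0.0512]
eef_rot: [3.139, -0.006, -0.001]
force: [-2.7, 1.2, 8.7]
grip_width: 0.0006
```

The button is bottomed: force rose to 8.7 N and z stays at 0.0512. I lift off and back away to check.

Call:
carry_out --commands '[1,0,0,0.5,0,0,0,1,0,0,1.5,0,0,0,1,0,0,4,0,0,0,1,0,0,8,0,0,0,1,0,0,12,0,0,0,1,0,-4,15,0,0,0,1,0,-8,15,0,0,0,1,0,-10,15,0,0,0,1,0,-10,15,0,0,0,1,0,-10,15,0,0,0]'

```text
time_s: 14.2
ee_pos: [0.5799, -0.2951, 0.2012]
eef_rot: [3.139, -0.006, -0.003]
force: [0.9, 0.4, 0.5]
grip_width: 0.0
```

```bash
python3 - <<'E'
from h import *
o=ctrl.get_obs();print(o['time_s'],o['ee_pos'].round(4),o['force'].round(2))
i=viewer.camera_info('wrist');p,d=viewer.camera('wrist')
Q=world('wrist',np.mgrid[0:512,0:384].transpose(2,1,0).reshape(-1,2),d.ravel(),i).reshape(384,512,3)
tp,td=viewer.camera('top'); a=cv2.imread('pics/top0.png')
df=cv2.absdiff(tp,a).max(2);df=cv2.medianBlur(df,5);n,l,s,c=cv2.connectedComponentsWithStats((df>50).astype(np.uint8));print('changed',[(x.tolist()) for x in s[1:] if x[4]>15])
for nm,P,D in(('w',Q,d),('top',cloud('top',td),td)):
  for n,b in dict(lever=(.55,.6,.06,.2,.09,.102),button=(.55,.61,-.225,-.16,.051,.066)).items():
    m=(D>0)&(P[...,0]>b[0])&(P[...,0]<b[1])&(P[...,1]>b[2])&(P[...,1]<b[3])&(P[...,2]>b[4])&(P[...,2]<b[5]);q=P[m]
    if len(q)>9: print(nm,n,len(q),np.percentile(q,[2,50,98],axis=0).round(4).tolist(),cv2.minAreaRect((q[:,:2]*1000).astype(np.float32)))
cv2.imwrite('pics/top1.png',cv2.resize(tp[110:260,150:400],None,fx=3.2,fy=3.2))
E
```

```text
14.2 [ 0.5799 -0.2951  0.2012] [0.93 0.36 0.5 ]
changed [[378, 128, 81, 85, 2774], [374, 152, 4, 14, 41], [285, 189, 143, 195, 15853], [207, 197, 6, 10, 40], [226, 196, 6, 12, 35], [178, 304, 108, 80, 5231], [0, 360, 8, 8, 45], [9, 361, 24, 11, 70], [277, 368, 7, 10, 41], [0, 370, 23, 14, 216], [243, 373, 31, 11, 242]]
w button 459 [[0.568, -0.2077, 0.0558], [0.5794, -0.1947, 0.0581], [0.5908, -0.1827, 0.0598]] ((579.3955688476562, -195.51278686523438), (26.257936477661133, 25.204286575317383), 89.75663757324219)
top lever 35 [[0.5631, 0.1327, 0.0924], [0.5749, 0.1379, 0.0956], [0.5866, 0.1416, 0.0994]] ((574.732666015625, 137.03697204589844), (9.158243179321289, 23.803556442260742), 89.45242309570312)
top button 68 [[0.5676, -0.2057, 0.0513], [0.5799, -0.1934, 0.0565], [0.5922, -0.1817, 0.0604]] ((580.5265502929688, -194.51707458496094), (25.399763107299805, 28.692354202270508), 66.25019073486328)
```

View pics/top1.png

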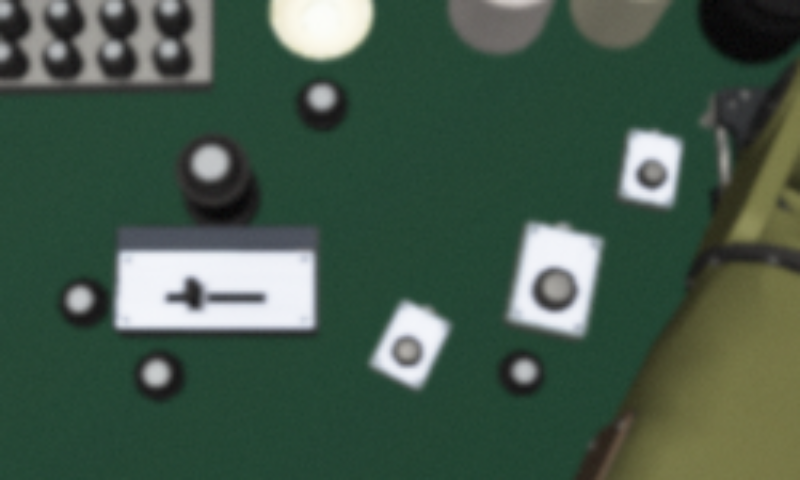

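The lever now sits at crop pixel (193,294), 53.9 mm along. The button is up at z 0.058 and the lenses have not moved. The jar is hidden under the arm, but every move there was well above it.

```bash
python3 -c "
from h import *
print(ticket.hand_in())"
```

```text
the job is handed in; nothing more can be done
None
```

I pushed the filter lever through three clicks and left it in the third, pressed the lamp button on the large box fully down, let it come up, and handed the job in at about 14 s. No verdict was reported.

- **Lever:** I pushed with the shut fingertips. The highest force I read was about 5 N, and I saw the force fall away at each of the three clicks. The top camera shows the lever 53.9 mm from its start, against 54 mm for the third click. It never went past that click in any check.
- **Lamp button:** it bottomed out at about 9 N after roughly 6 mm of travel. It is up again, with its top back at z = 0.058 m, as it was before the press.
- **Loose things:** the top picture shows no movement of the four lenses. I did not check the tin or the jar at the end. The jar was hidden under the arm, and the arm only passed over that area with the fingertips at about 0.2 m, well above its 75 mm height.
- **Arm:** it stands clear, with only sensor noise (about 1 N) on the force reading. No check disagreed with another beyond camera noise of about 2 mm.

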